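# Lock the sample rack on the tube mixer

### The arm

A 6-joint arm with a two-finger parallel gripper is mounted at the origin on the work surface. World frame = base frame: x ahead of the robot, y to its left, z up, the work surface at z = 0. Lengths are in m, angles in rad, forces in N, time in s.
With the tool pointing down it reaches from about 0.4 to 0.825 m from the base axis. Payload 7 kg.
Tool frame: the origin (TCP) lies on the centre line of the jaws, within the pads' length; the fingertips stand 17 mm ahead of it and the grasp point (between the pads) lies 2 mm behind it; z points along the fingers, y is the line along which they close (so a half turn about z gives the same grasp; the last joint's range is limited). The gripper opens to 85 mm and grips with 20 to 120 N. Pads are 22 mm wide; open, the fingers measure 114 mm over their backs; the gripper's body (76 mm by 85 mm) begins 54 mm behind the grasp point. The pads swing forward as they close: fully open they stand 13 mm farther back than shut.
Start: joints at [-0.993, 0.359, 0.012, 0, -1.224, -0.288], TCP at [0.193, -0.647, 0.248] pointing down, gripper open.
Joint ranges: [-3.07, 3.07], [-1.43, 2.12], [-1.02, 1.25], [-3.03, 1.67], [-3.05, -0], [-3.03, 3.03]. Speed limits (rad/s): [2.39, 2.39, 3.01, 3.14, 3.14, 3.14].

### API

Orientations are given as a rotation vector (axis times angle).
In Python, from station import * gives the robot as it stands. The module is installed in compiled form; this text tells all that it offers. Calls block until the motion is done:
- move_ptp(position, orientation): joint-space move of the TCP to a pose.
- move_linear(position, velocity=0.15, rotation=None): straight line of the TCP; rotation=None keeps the orientation; velocity is the mean speed in m/s.
- move_j(angles): joint-space move.
- command_gripper(opening): finger opening in m; the grip force is fixed at half the most; returns when the fingers have stopped.
- dwell(seconds).
- inverse_kinematics(position, orientation): joint angles nearest the present ones, or None.
- observe(): the state.
- get_image(name): name is "scene" or "top" or "wrist"; returns the picture (384x512x3 uint8, red, green, blue); there is no depth.
- camera_params(name): a dict with "vertical_fov" (degrees; the focal length in pixels is half the picture's height over the tangent of half this angle, whatever the lens; pixels are square), "cx", "cy" (the principal point, pixels), "T" (4x4, takes a point from camera to world coordinates). Camera axes: x right, y down, z forward; pixel columns grow to the right and rows downward; lengths in m; the calibration is good to about 2 mm. A picture is of the moment at which its call begins: read the wrist's pose just before it. camera_params takes no time and is no camera call; for the wrist camera it gives the pose at the moment of the call.
A pose or a line that the arm cannot do raises Unreachable and nothing moves.
- finish_job(): hands the job in; it is judged then, once.
The state is a dict: "t": time; "joints": joint angles; "qd": joint speeds; "joint_efforts": joint torques, N m; "position": TCP position; "tcp_rot": TCP orientation; "wrist_force": force on the tool from outside, world axes, zero at the start; "wrist_torque": the same for the moment, N m; "grip_width": finger opening in m; "grasp_force": force on a finger pad.
Only numpy, scipy, OpenCV 4.12 (cv2) and the standard library are available. Lean on these libraries where they do the work, as an engineer would, in place of code of your own. Each camera call takes 0.05 s, during which the arm holds its last target. There are 200 camera calls.

### The job

Get the tube mixer ready to run: without picking anything up, push the yellow rack of red-capped tubes along the mixer's tray until it is fully home against the blue end stop, and then flip the red-paddled clamp lever over past its middle so that it snaps to its other position and its steel arm lies down behind the rack. The rack must only be slid, never lifted, and the white rack, the pump bottle and the jar beside the mixer are to be left standing where they are.

Things in the scene. Friction and masses are not known exactly. Their poses are not given: they have to be found in the camera images.
- mixer: Fixed tube mixer, turned up to 30 degrees: white housing 240 x 170 mm, aluminium tray 235 x 200 mm, its top 60 mm above the table. Origin: centre of the housing's underside, on the table; x = the way the rack slides home, y to the left of that, z up. Two guide rails run along x on the tray, 15 mm tall, inner faces at y +-39.5 mm, 8 mm thick.
- end_stop (a point): Middle of the inner (-x) face of the blue end stop, at its foot on the tray top: x +100, y 0, z +60 mm in the mixer's frame. The stop is 95 mm wide and 30 mm tall. Axes as the mixer's.
- rack: Loose yellow tube rack, 120 (x) x 75 (y) x 55 mm tall, axes along the mixer's, 2 mm play to each rail. Tubes fixed in it; red caps reach 81 mm above its underside and keep 12 mm from its ends. 0.3 to 0.6 kg, slides with 3 to 8 N. Origin: centre of the underside. Home: origin at x +40 mm in the mixer's frame; it starts 35 to 60 mm short, its near (-x) end free to push.
- pivot (a point): Clamp's pivot: x -31, y -72, z +90 mm in the mixer's frame (right side, 30 mm above the tray), hinge along x, between cheeks 35 mm apart outside, 41 mm tall above the tray. The clamp's arm is a 10 mm bar reaching 60 mm from here. Locked, it lies level across the channel 6 mm behind the near end of a rack that is home; a rack not home is hit by it. Axes as the mixer's.
- lever (a joint): Clamp angle (rad). 0 = open: handle leans 37 degrees from vertical to the outside (-y of the mixer), arm points up. 1.31 = locked: handle leans 37 degrees to the inside (+y), arm level. An over-centre spring holds it at either end; past the middle, 0.655 (handle upright), it snaps over by itself. Takes 4 to 8 N sideways on the paddle. Starts at 0.
- paddle (a point): Centre of the lever's red paddle, 78 mm from the pivot and 5 mm to its -x side. Paddle 30 mm wide along the mixer's x, 12 mm thick, 35 mm long along the handle, its end 95 mm from the pivot. Axes: at lever 0 the mixer's axes; they turn with the lever.
- spare_rack: Bystander: loose white tube rack with violet caps, 100 x 55 mm, 81 mm tall with caps. Origin: centre of the underside.
- sanitizer: Bystander: loose white pump bottle, 62 mm diameter, 173 mm tall with its pump. Origin: centre of the underside.
- jar: Bystander: loose clear specimen jar with a green cap, 54 mm diameter, 70 mm tall. Origin: centre of the underside.

How it is judged:
On the way, in this order (a step that is already met when the one before it is completed fails the run):
1. the yellow rack is home against the end stop while the clamp is still open (x of rack in the frame of mixer above 0.036 m and z of rack in the frame of mixer below 0.066 m and angle between rack's own z axis and vertical below 0.08 rad and value of joint lever below 0.3 rad), for 0.2 s.
2. the lever has snapped over to its locked position (value of joint lever above 1.24 rad), for 0.2 s.
At the end, for the whole second after the job is handed in: The yellow rack stands flat on the tray within 4 mm of the end stop, at rest, and the lever is at its locked stop (above 1.24 rad) (x of rack in the frame of mixer above 0.036 m and z of rack in the frame of mixer between 0.055 and 0.066 m and angle between rack's own z axis and vertical below 0.08 rad and value of joint lever above 1.24 rad and velocity of joint lever below 0.05 rad/s and linear speed of rack below 0.01 m/s); the robot touches nothing.
It fails at once if the yellow rack is lifted (10 mm) or tipped (0.2 rad) (z of rack in the frame of mixer above 0.07 m or angle between rack's own z axis and vertical above 0.2 rad).
It fails at once if the white rack is moved (20 mm) or tipped (distance of spare_rack from where it was at the start of the episode above 0.02 m or angle between spare_rack's own z axis and vertical above 0.25 rad).
It fails at once if the pump bottle is moved (20 mm) or tipped (distance of sanitizer from where it was at the start of the episode above 0.02 m or angle between sanitizer's own z axis and vertical above 0.25 rad).
It fails at once if the jar is moved (20 mm) or tipped (distance of jar from where it was at the start of the episode above 0.02 m or angle between jar's own z axis and vertical above 0.25 rad).
It also fails if it takes over 54 s, if anything falls off the work surface, if the arm or the gripper's body presses on something with over 40 N, if the wrist force passes 120 N, or if a joint passes its speed limit or range.

## Working session

There is one attempt and no reset: what is moved stays moved. The work goes in short steps, each a Python script; the robot and the scene stay as the last script left them, time stands still between calls to the robot, and variables do not carry over. Pictures are saved under pics/ and viewed, at most 10 in all, crops included, and the job is handed in when it is done.

```bash
mkdir -p pics
python3 - <<'E'
from station import *
import cv2,numpy as np
np.set_printoptions(precision=4,suppress=True)
for n in("scene","top"):
    im=get_image(n);cv2.imwrite(f"pics/{n}0.png",im[:,:,::-1]);print(n,camera_params(n))
s=observe();print(s["t"],s["tcp_rot"],s["position"],s["grip_width"])
E
```

```text
scene {'vertical_fov': 50.19116807131939, 'cx': 256.64203430779617, 'cy': 192.23667546329094, 'T': array([[-0.7198,  0.4161, -0.5557,  1.1786],
       [ 0.6942,  0.4318, -0.5759,  0.6362],
       [ 0.0003, -0.8003, -0.5996,  0.7218],
       [ 0.    ,  0.    ,  0.    ,  1.    ]])}
top {'vertical_fov': 51.425532324792684, 'cx': 255.74417821924325, 'cy': 191.95766774989323, 'T': array([[ 0.0056, -0.9932,  0.1164,  0.4584],
       [-0.9999, -0.0071, -0.0127,  0.0475],
       [ 0.0135, -0.1163, -0.9931,  1.1789],
       [ 0.    ,  0.    ,  0.    ,  1.    ]])}
0.1 [ 0.4534 -3.1083 -0.0023] [ 0.1927 -0.6464  0.2475] 0.08533988716628182
```

View pics/top0.png

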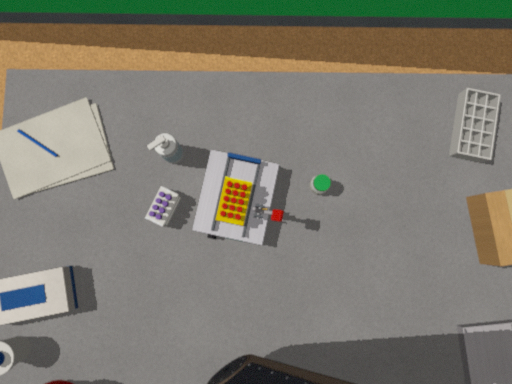

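View pics/scene0.png

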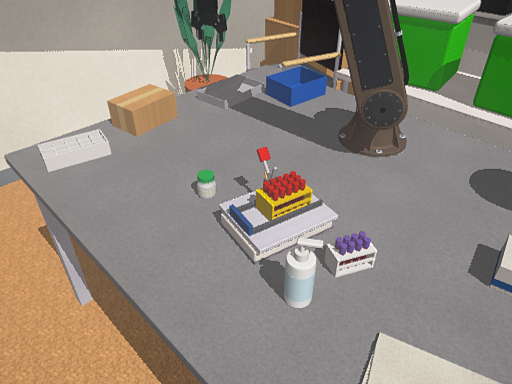

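The top view shows the mixer with its blue stop at (245,158), the yellow rack at (235,201) and the red paddle at (277,215). The jar is at (321,183), the bottle at (166,147) and the white rack at (163,206). The scene view confirms this, with the paddle at (264,154).

```bash
cat > h.py <<'E'
from station import *
import cv2,numpy as np
np.set_printoptions(precision=4,suppress=True)
def ray(p,uv):
    f=192/np.tan(np.radians(p["vertical_fov"])/2)
    d=np.array([(uv[0]-p["cx"])/f,(uv[1]-p["cy"])/f,1.]);return p["T"][:3,3],p["T"][:3,:3]@d
def at(p,uv,z):
    o,d=ray(p,uv);return (o+d*(z-o[2])/d[2])[:2]
def tri(p,u,q,v):
    a,d=ray(p,u);b,e=ray(q,v);s=np.linalg.lstsq(np.c_[d,-e],b-a,rcond=None)[0]
    return (a+d*s[0]+b+e*s[1])/2
def blobs(rgb,lo,hi,amin=8):
    h=cv2.cvtColor(rgb,cv2.COLOR_RGB2HSV)
    m=cv2.inRange(h,lo,hi) 
    if lo[0]==0: m|=cv2.inRange(h,(173,lo[1],lo[2]),(180,255,255))
    n,l,s,c=cv2.connectedComponentsWithStats(m)
    return m,[(s[i],c[i],(l==i)) for i in range(1,n) if s[i][4]>=amin]
RED=((0,170,90),(7,255,255));YEL=((18,150,90),(34,255,255));BLU=((100,120,50),(125,255,255))
E
python3 - <<'E'
from h import *
for n,(x0,x1,y0,y1) in dict(top=(190,300,140,255),scene=(210,345,140,260)).items():
    im=cv2.imread(f"pics/{n}0.png")[:,:,::-1].copy();p=camera_params(n)
    k=np.zeros_like(im);k[y0:y1,x0:x1]=im[y0:y1,x0:x1]
    for nm,c in dict(R=RED,Y=YEL,B=BLU).items():
        m,b=blobs(k,*c)
        for s,ce,l in b: print(n,nm,s,ce,at(p,ce,dict(R=.15,Y=.115,B=.09)[nm]))
    if n=="top":
        h=cv2.cvtColor(k,cv2.COLOR_RGB2HSV);m=cv2.inRange(h,(0,0,150),(180,60,255))
        m=cv2.morphologyEx(m,cv2.MORPH_CLOSE,np.ones((25,25)))
        c=max(cv2.findContours(m,0,2)[0],key=cv2.contourArea);r=cv2.minAreaRect(c);bx=cv2.boxPoints(r)
        print(r,[at(p,q,.06) for q in bx])
        for q in((321,183),(166,147),(163,206)):print(at(p,q,.07))
E
```

```text
top R [228 182   4   4  15] [229.4 183.6] [0.6004 0.103 ]
top R [235 183   4   5  16] [236.5625 185.25  ] [0.5962 0.0843]
top R [242 185   5   5  18] [243.8333 186.8889] [0.5921 0.0653]
top R [226 189   4   5  15] [227.7333 190.9333] [0.5812 0.107 ]
top R [233 191   5   4  16] [235.  192.5] [0.5772 0.0881]
top R [241 192   4   5  16] [242.5 194. ] [0.5734 0.0686]
top R [224 197   5   4  14] [226.2143 198.3571] [0.5618 0.1107]
top R [231 198   5   5  17] [233.2353 199.7647] [0.5582 0.0925]
top R [239 200   5   4  16] [240.75   201.4375] [0.554 0.073]
top R [223 204   4   4  14] [224.5    205.7143] [0.5426 0.1148]
top R [230 206   5   4  16] [231.75  207.375] [0.5384 0.0961]
top R [237 207   5   4  17] [239.1176 208.5882] [0.5354 0.077 ]
top R [271 209  12  12 115] [276.7478 214.8957] [ 0.5197 -0.0203]
top R [221 212   4   4  15] [222.6 213.4] [0.5227 0.1195]
top R [228 213   5   4  16] [230.  214.5] [0.52   0.1003]
top R [236 215   4   4  15] [237.4 216.6] [0.5147 0.0812]
top Y [216 176  36  50 819] [233.5739 201.6117] [0.5567 0.093 ]
top B [228 153  32  11 133] [243.7519 157.8496] [0.6812 0.0673]
((236.490966796875, 197.04150390625), (74.22291564941406, 83.56982421875), 12.26477336883545) [array([0.4815, 0.2121]), array([0.7141, 0.1671]), array([ 0.6701, -0.0403]), array([0.439 , 0.0096])]
[ 0.6151 -0.1503]
[0.7146 0.2879]
[0.5472 0.2909]
scene R [258 147  12  14 117] [263.5641 153.7265] [ 0.5169 -0.0232]
scene R [264 172  41  28 497] [284.6801 184.4326] [0.579  0.1111]
scene Y [256 185  56  35 870] [281.423  201.9563] [0.6005 0.1224]
scene B [230 205  23  30 142] [242.7465 218.8944] [0.6898 0.0822]
```

```bash
cat >> h.py <<'E'
from scipy.spatial.transform import Rotation as Ro
yaw=np.radians(-12.0);ex=np.array([np.cos(yaw),np.sin(yaw),0]);ey=np.array([-ex[1],ex[0],0]);O=np.array([.579,.088,0])
def W(x,y,z): return O+ex*x+ey*y+np.array([0,0,z])
def rot(s=1):
    y=s*ey;z=np.array([0,0,-1.]);return Ro.from_matrix(np.c_[np.cross(y,z),y,z]).as_rotvec()
E
python3 - <<'E'
from h import *
c=[(s,inverse_kinematics(W(-.125,0,.25),rot(s))) for s in(1,-1)];print(c)
s,q=min((k for k in c if k[1] is not None),key=lambda k:abs(k[1][5]))
command_gripper(0.0)
move_j(q);move_linear(W(-.125,0,.107),.15)
o=observe();print(s,o["t"],o["position"],o["wrist_force"],o["grip_width"])
im=get_image("wrist");cv2.imwrite("pics/w1.png",im[:,:,::-1])
E
```

```text
[(1, array([ 0.6642,  0.0147, -0.4171,  0.    , -1.139 , -2.4445])), (-1, array([ 0.6642,  0.0147, -0.4171,  0.    , -1.139 ,  0.6971]))]
-1 4.8 [0.4572 0.1142 0.1076] [ 0.185  -0.5106 -0.4321] 0.00026033993133781904
```

View pics/w1.png

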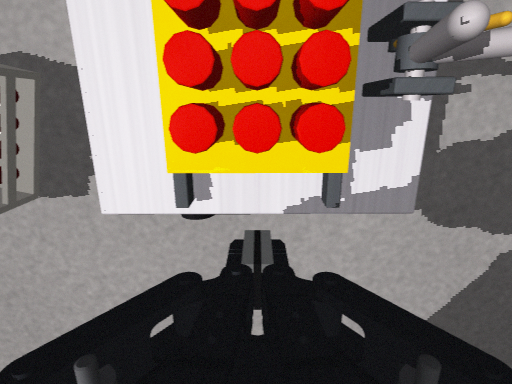

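The wrist view shows the fingertips at (257,240), centred on the rack's near end, which spans columns 167–350 at row 172. The axes are aligned. I'll push with force monitoring.

Run:
```python
from h import *
f0=observe()["wrist_force"]@ex
move_linear(W(-.096,0,.107),.08)
x=-.096
while x<-.018:
    x+=.003 if x<-.045 else .0015
    move_linear(W(x,0,.107),.03)
    o=observe();f=o["wrist_force"]@ex-f0
    print(round(x,4),round((o["position"]-O)@ex,4),round(f,1),end=" | ")
    if abs(f)>16: break
print(o["t"],o["wrist_force"])
im=get_image("wrist");cv2.imwrite("pics/w2.png",im[:,:,::-1])
```

```text
-0.093 -0.093 -0.8 | -0.09 -0.0899 -1.1 | -0.087 -0.0873 -4.4 | -0.084 -0.0841 -4.1 | -0.081 -0.0809 -2.8 | -0.078 -0.0779 -1.8 | -0.075 -0.0748 -1.6 | -0.072 -0.0718 -1.8 | -0.069 -0.0689 -1.8 | -0.066 -0.0658 -2.1 | -0.063 -0.0628 -1.9 | -0.06 -0.0598 -2.2 | -0.057 -0.0569 -2.1 | -0.054 -0.0539 -3.0 | -0.051 -0.0509 -2.2 | -0.048 -0.0479 -2.1 | -0.045 -0.0449 -2.1 | -0.0435 -0.0436 -4.7 | -0.042 -0.042 -4.7 | -0.0405 -0.0404 -4.3 | -0.039 -0.0389 -3.0 | -0.0375 -0.0374 -3.6 | -0.036 -0.0359 -4.5 | -0.0345 -0.0344 -3.3 | -0.033 -0.0329 -2.8 | -0.0315 -0.0314 -3.8 | -0.03 -0.0299 -3.8 | -0.0285 -0.0296 -10.0 | -0.027 -0.0295 -17.3 | 12.6167 [-15.4232   5.8057  10.5007]
```

View pics/w2.png

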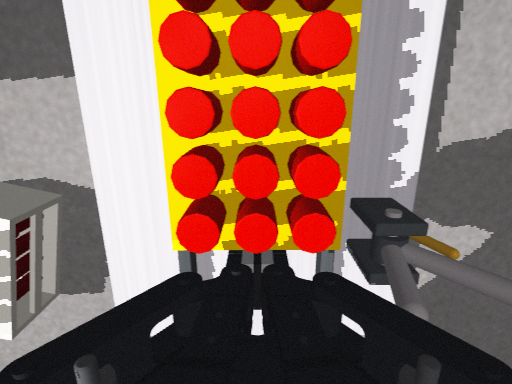

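The rack is home: the force jumps at TCP x −0.0295, which matches the expected end position, and the image shows it straight at rows 0–248. Next I retreat and flip the lever.

Run:
```python
from h import *
move_linear(W(-.08,0,.107),.08);move_linear(W(-.08,0,.28),.2)
move_linear(W(-.036,-.185,.28),.2);move_linear(W(-.036,-.185,.163),.12)
f0=observe()["wrist_force"]@ey
move_linear(W(-.036,-.155,.163),.06)
y=-.155
while y<-.052:
    y+=.005;move_linear(W(-.036,y,.163),.05)
    o=observe();f=o["wrist_force"]@ey-f0
    print(round(y,3),round(f,1),end=" | ")
    if abs(f)>25: break
print(o["t"])
cv2.imwrite("pics/s3.png",get_image("scene")[100:300,180:380,::-1].repeat(3,0).repeat(3,1))
```

```text
-0.15 0.5 | -0.145 -5.7 | -0.14 -5.9 | -0.135 -5.1 | -0.13 -3.7 | -0.125 -3.5 | -0.12 -1.2 | -0.115 -1.1 | -0.11 -0.3 | -0.105 -1.4 | -0.1 -0.6 | -0.095 -0.9 | -0.09 0.4 | -0.085 -0.1 | -0.08 0.4 | -0.075 -0.2 | -0.07 -0.1 | -0.065 0.4 | -0.06 -0.1 | -0.055 -0.1 | -0.05 0.1 | 22.6167
```

View pics/s3.png

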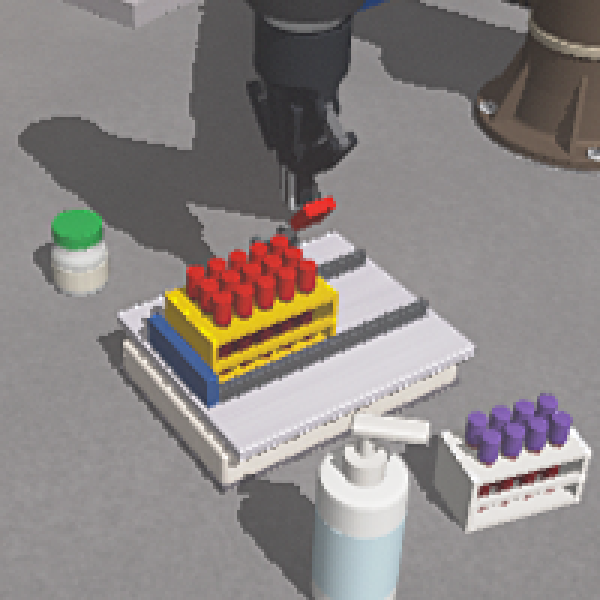

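The lever has snapped over, with the paddle now leaning inward at (313,212), and the rack sits against the blue stop. I'll retreat and check.

Run:
```python
from h import *
move_linear(W(-.036,-.12,.163),.1);move_linear(W(-.036,-.12,.30),.2);move_linear(W(-.15,-.12,.30),.2)
dwell(.3);print(observe()["t"],observe()["wrist_force"])
im=get_image("top");p=camera_params("top");k=np.zeros_like(im);k[140:255,190:300]=im[140:255,190:300]
b=blobs(k,*RED)[1]
for s,c,l in b:
    z=.152 if s[4]>60 else .141;d=np.r_[at(p,c,z),0]-O
    print(s[4],d@ex,d@ey)
cv2.imwrite("pics/t4.png",cv2.resize(im[130:250,140:340,::-1],None,fx=4,fy=4))
```

```text
25.3667 [-0.1428 -0.1649  0.1091]
16 0.07804194893992276 0.019387185377583077
17 0.0777367790111609 0.0002962321903978476
18 0.07790303194499146 -0.02002470177748788
16 0.05855515079293352 0.019900301740967696
19 0.058160473125380044 -0.00036152525702442444
18 0.058734231695261936 -0.02005232818507147
14 0.0387010178584131 0.01958735468168559
17 0.038347968505566814 -0.0005544342364446428
17 0.038137200631370716 -0.019930010124305782
13 0.019037969373250842 0.019253095401547796
18 0.018847383251468907 -0.0003474404614590826
19 0.018907661173503752 -0.019870773870390882
15 -0.0005117594018787796 0.01969922214096017
15 -0.0013229777356547278 -0.00033879897058461844
16 -0.0010482887800098263 -0.02018978572026271
87 -0.03583091598307116 -0.023665341237658424
```

View pics/t4.png

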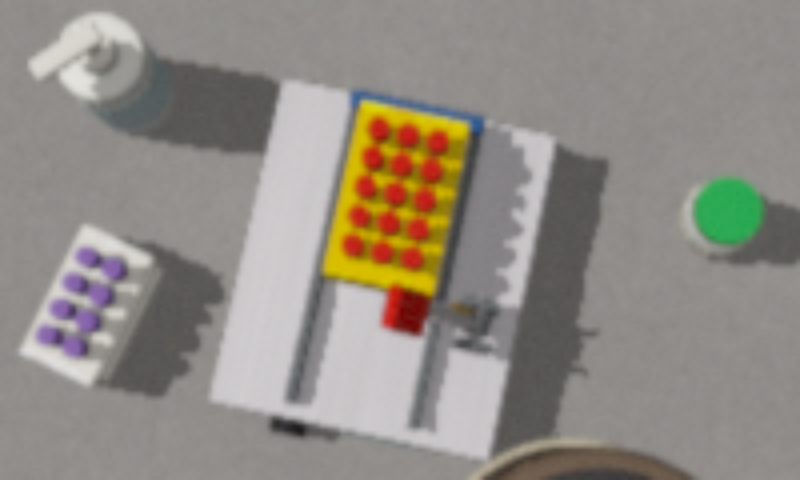

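The rack measures x ≈ 38.5 mm against the stop, and the paddle at y ≈ −24 mm matches locked (−25 expected). The bystanders are untouched.

```bash
python3 -c "
from station import *
print(finish_job())"
```

```text
the job is handed in; nothing more can be done
None
```

The rack was slid home against the blue stop, the clamp lever snapped over to locked, and nothing beside the mixer was touched; the job was handed in after about 25 s, and no verdict was returned.

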